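# Hold a cast bracket tight in the corner stop of the bench board

## Robot

A 6-joint arm with a two-finger parallel gripper is mounted at the origin on the work surface. World frame = base frame: x ahead of the robot, y to its left, z up, the work surface at z = 0. Lengths are in m, angles in rad, forces in N, time in s.
With the tool pointing down it reaches from about 0.3 to 0.775 m from the base axis. Payload 14.6 kg.
Tool frame: the origin (TCP) lies on the centre line of the jaws, within the pads' length; the fingertips stand 25 mm ahead of it and the grasp point (between the pads) lies 6 mm ahead of it (ctrl.tip_reach is the distance from the TCP to the fingertips, in m); z points along the fingers, y is the line along which they close (so a half turn about z gives the same grasp; the last joint's range is limited). The gripper opens to 94 mm and grips with 3 to 60 N. Pads are 16 mm wide; open, the fingers measure 119 mm over their backs; the gripper's body (75 mm by 177 mm) begins 78 mm behind the grasp point.
Start: joints at [1.27, 0.3, 1.521, -0, 1.321, -0.067], TCP at [0.127, 0.535, 0.23] pointing down, gripper open.
Joint ranges: [-3.03, 3.03], [-0.79, 2.21], [0.23, 2.52], [-1.04, 4.18], [0, 3.07], [-2.55, 2.55]. Speed limits (rad/s): [2.22, 2.22, 2.57, 3.14, 3.14, 3.14].

## Interface

Orientations are given as [roll, pitch, yaw] about the fixed x, y, z axes, in that order (R = Rz(yaw) Ry(pitch) Rx(roll)).
In Python, from station import ctrl gives the robot as it stands. The module is installed in compiled form; this text tells all that it offers.
- The arm moves only by the tool apply_moves, never from a script. Its argument "deltas" is a list of rows, each a list of 7 numbers: the closure in counts, from 0 (fully open) to 255 (shut), then the shift along the world's x, y, z in cm, then the turn, a rotation vector about the world's x, y, z in rad. In form: [[jaw, tx, ty, tz, ax, ay, az], ...]. A call has 1 to 10 rows; each row shifts and turns the commanded pose from where the row before left it; what a row does not reach is not made up. A row lasts 1/10 s, in which the tool goes at most 50 mm and 8.59 degrees, less where a joint would pass 70% of its speed; a pose out of reach is approached as far as the arm can. A call with a gripper value outside its range is refused whole. The fingers move at their own pace and stop on an object; "grip_force" is the grip in N (left out, the last holds). Time passes only in rows, so rows that do not move let the fingers close. It gives the time, the measured TCP pose, the force, the opening and the grip force at its end, in the units of the state.
- ctrl.get_obs(): the state, without advancing time (a new reading comes with each control period).
- ctrl.camera(name): name is "scene" or "top" or "wrist"; returns a dict with "img" (400x640x3 uint8, red, green, blue), "K" (3x3 intrinsics, pixels), "pose" (4x4, takes a point from camera to world coordinates); the wrist camera has in their place "hand_eye" (4x4, takes a point from camera to tool coordinates, whose origin is the TCP and whose axes are the flange's). Camera axes: x right, y up, looking along -z (the intrinsics and any distortion apply to the point x, -y, -z); pixel columns grow to the right and rows downward; lengths in m; the calibration is good to about 2 mm. The wrist camera is an equidistant fisheye: a pixel r from the principal point sees the ray r / f radians off the axis. A picture is of the moment at which its call begins: read the wrist's pose just before it. There is no depth.
- ctrl.hand_in(): hands the job in; it is judged then, once.
The state is a dict: "time_s": time; "qpos": joint angles; "joint_vel": joint speeds; "tau": joint torques, N m; "ee_pos": TCP position; "eef_rot": TCP orientation; "force": force on the tool from outside, world axes, zero at the start; "moment": the same for the moment, N m; "grip_width": finger opening in m; "grip_force": force on a finger pad.
Only numpy, scipy, OpenCV 4.12 (cv2) and the standard library are available. Lean on these libraries where they do the work, as an engineer would, in place of code of your own. Each camera call takes 0.05 s, during which the arm holds its last target. There are 200 camera calls.

## Task

Pick up the larger of the two cast aluminium brackets and stand it flat on the plywood board, upright, with a long edge of its foot along the long steel fence and an end of its foot against the short one. Press it firmly into the corner, so that it bears on both fences at once, and finish while still gripping it and pushing it there: do not let go. Leave the other things on the bench where they are.

Things in the scene. Friction and masses are not known exactly. Their poses are not given: they have to be found in the camera images.
- bracket_center (a point): the larger cast aluminium bracket (about 0.3 to 0.6 kg): a flat rectangular foot 70 mm (its x) by 100 mm (its y) by 18 mm high, with an upright rib in the middle, 14 mm thick (x), 60 mm long (y), rising 46 mm above the foot to 64 mm in all. The same after a half turn. This point is its centre, 32 mm above its underside; z up. At the start it stands on the bench
- bracket: the same larger bracket, same axes; origin under the centre of its foot
- board: plywood board fixed to the bench, 200 mm (its x) by 220 mm (its y), 18 mm thick; origin at the centre of its underside, on the bench. It carries two steel fences, each 15 mm wide and rising 15 mm above the board's top. x points away from the robot towards the long fence, y towards the short fence (to the robot's left); its yaw varies
- fence_long: the long fence, along the board's y (200 mm), at the board's far edge; origin in the middle of its foot. Its inner face lies at x = +85 mm of the board and looks to -x
- fence_short: the short fence, along the board's x (130 mm), at the board's left edge; origin in the middle of its foot. Its inner face lies at y = +95 mm of the board and looks to -y
- corner (a point): the inner corner, where the inner faces of both fences (extended) and the board's top meet: at (85, 95, 18) mm of the board
- small_bracket_center (a point): a smaller casting of the same shape, a bystander: foot plate 45 x 68 x 12 mm, rib 10 x 40 mm, 38 mm high in all; this point is 19 mm above its underside. It and the large bracket may lie on either side of the board
- punch_a: square steel punch, 112 x 10 x 10 mm, lying on the front part of the board (the side nearer the robot); a bystander. Origin under the middle of its 85 mm thick part, its x along its length
- punch_b: the same kind of punch lying on the bench, a bystander
- hammer: hammer with wooden handle, 260 mm long, lying on the bench, handle along its -x; a bystander
- bottle: small clear plastic bottle, 56 mm diameter, 110 mm high, standing behind the board on the right; a bystander. Origin at its foot
- tin: steel cup, 76 mm diameter, 70 mm high, standing behind the board on the left; a bystander. Origin at its foot
Not all that is in view belongs to the job. What is shaped like the bracket but red or turquoise is not meant.

How it is judged:
By the outcome, as a careful person would: the job done as asked, in the order asked, and still so for the second after the job is handed in, while the arm keeps its last pose, push and grip.
It also fails if it takes over 42 s, if anything falls off the work surface, if the arm or the gripper's body presses on something with over 40 N, if the wrist force passes 120 N, or if a joint passes its speed limit or range.

## Working session

There is one attempt and no reset: what is moved stays moved. The work goes in short steps, Python scripts to look and compute and a tool call to move; the robot and the scene stay as the last step left them, time stands still between calls to the robot, and variables do not carry over. Pictures are saved under pics/ and viewed, at most 10 in all, crops included, and the job is handed in when it is done.

Besides the shell and the picture viewer there is one more tool, called after "Emit:" as a command line: name --pt "numbers of a row" for each row, then --argument value for the rest. apply_moves: Moves the arm, as the interface text tells. Its arguments: {"type":"object","properties":{"deltas":{"type":"array"},"grip_force":{"type":"number"}},"required":["deltas"]}

```bash
mkdir -p pics
cat > h.py <<'E'
import numpy as np, cv2
from station import ctrl
def ray(c,u,v):
    K=c["K"]; d=np.array([(u-K[0,2])/K[0,0],-(v-K[1,2])/K[1,1],-1.])
    P=c["pose"]; return P[:3,3],P[:3,:3]@d
def onz(c,u,v,z):
    o,d=ray(c,u,v); return o+d*(z-o[2])/d[2]
def proj(c,p):
    P=c["pose"]; q=P[:3,:3].T@(np.array(p)-P[:3,3]); K=c["K"]
    return np.array([K[0,2]+K[0,0]*q[0]/-q[2],K[1,2]-K[1,1]*q[1]/-q[2]])
def save(n,im): cv2.imwrite(f"pics/{n}.png",im[:,:,::-1])
E
python3 - <<'E'
from h import *
import pickle
for n in("top","scene"):
    c=ctrl.camera(n); save(n,c["img"]); pickle.dump(c,open(n+".pkl","wb")); print(n,{k:v for k,v in c.items() if k!="img"})
print(ctrl.get_obs(), ctrl.tip_reach)
E
```

```text
top {'K': array([[380.64490264,   0.        , 320.26363151],
       [  0.        , 380.64490264, 190.37008661],
       [  0.        ,   0.        ,   1.        ]]), 'pose': array([[-0.02851472,  0.97996083, -0.19713875,  0.24423729],
       [-0.99943589, -0.03145095, -0.01177884, -0.0197915 ],
       [-0.017743  ,  0.19669167,  0.98030484,  1.25079662],
       [ 0.        ,  0.        ,  0.        ,  1.        ]])}
scene {'K': array([[518.54806212,   0.        , 321.75324653],
       [  0.        , 518.54806212, 206.86199513],
       [  0.        ,   0.        ,   1.        ]]), 'pose': array([[ 0.61798353, -0.55831197,  0.55351974,  1.21590009],
       [ 0.78614242,  0.44666276, -0.42716797, -0.59367665],
       [-0.00874367,  0.69912812,  0.71494295,  0.9897497 ],
       [ 0.        ,  0.        ,  0.        ,  1.        ]])}
{'time_s': 0.1, 'qpos': array([ 1.27035087e+00,  3.00399420e-01,  1.52147670e+00, -1.19365585e-05,
        1.32070962e+00, -6.66029650e-02]), 'joint_vel': array([ 0.00116273, -0.00140839, -0.00233253, -0.00044288, -0.00346386,
        0.00028071]), 'tau': array([ 6.51384162e-04, -5.32651448e+01, -3.53277326e+01,  7.08998716e-02,
        2.35902099e-02, -1.16010588e-04]), 'ee_pos': array([0.12739346, 0.53484129, 0.22996979]), 'eef_rot': array([-3.14060099e+00, -5.45574816e-05,  2.90775309e+00]), 'force': array([0.07694263, 0.11036074, 0.35846146]), 'moment': array([-0.04811845, -0.0538283 ,  0.02931821]), 'grip_force': 0.0, 'grip_width': 0.09384105864278237} 0.025
```

View pics/top.png

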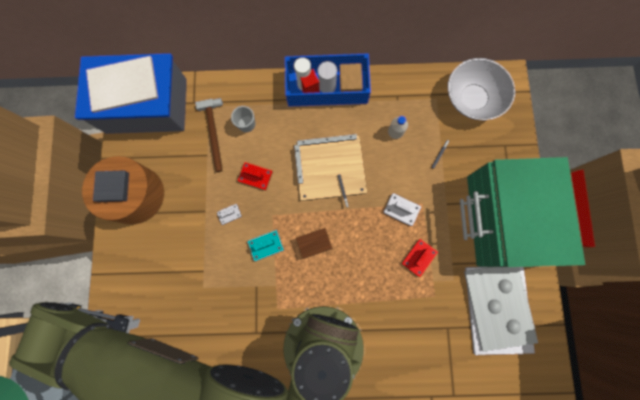

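View pics/scene.png

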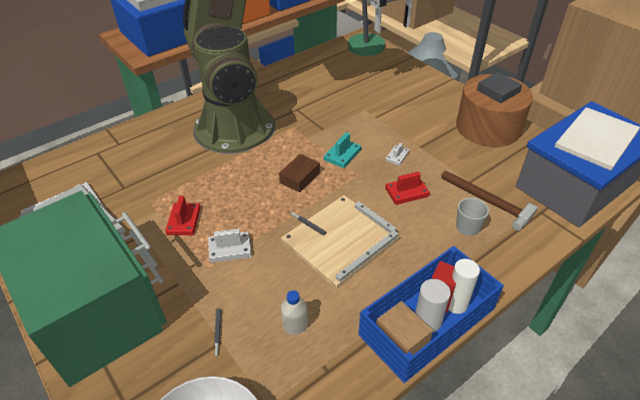

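The top view shows the large bracket at about (403,208), right of the board. The small one is at (229,214), and the board's centre is at about (331,168), with fences along its top and left edges. Next I'll measure them with masks.

Run:
```python
from h import *
import pickle
c=pickle.load(open("top.pkl","rb")); im=c["img"]; hsv=cv2.cvtColor(im,cv2.COLOR_RGB2HSV)
def rect(x0,y0,x1,y1,f,z):
    m=np.zeros(im.shape[:2],np.uint8); m[y0:y1,x0:x1]=f(hsv[y0:y1,x0:x1]).astype(np.uint8)
    cs,_=cv2.findContours(m,0,2); k=max(cs,key=cv2.contourArea)
    w=np.array([onz(c,*p[0],z)[:2] for p in k],np.float32)*1000
    r=cv2.minAreaRect(w); print(r,cv2.contourArea(k), cv2.boxPoints(r).round(0).tolist())
grey=lambda h:(h[...,1]<70)&(h[...,2]>90)
rect(375,185,430,235,grey,.018)
rect(210,198,250,230,grey,.012)
rect(285,130,375,205,lambda h:(h[...,2]>165)&(h[...,1]<130),.018)
for p in[(297,142),(357,137),(366,193),(302,200),(340,177),(346,205)]: print(p,im[p[1],p[0]],onz(c,*p,.018).round(3))
big=lambda x0,y0,x1,y1,s:cv2.resize(im[y0:y1,x0:x1],None,fx=s,fy=s,interpolation=cv2.INTER_NEAREST)
save("crop",np.hstack([big(285,130,375,230,5),big(375,130,435,230,5)]))
```

```text
((421.5627746582031, -268.52154541015625), (104.84335327148438, 75.96700286865234), 61.054473876953125) 690.0 [[363.0, -296.0], [429.0, -333.0], [480.0, -241.0], [414.0, -204.0]]
((424.2247619628906, 298.88818359375), (49.04427719116211, 73.13484191894531), 22.662202835083008) 292.5 [[388.0, 323.0], [416.0, 256.0], [461.0, 275.0], [433.0, 342.0]]
((576.2357788085938, -41.25171661376953), (220.60446166992188, 226.7138214111328), 4.623178482055664) 3609.0 [[457.0, 63.0], [475.0, -163.0], [695.0, -145.0], [677.0, 81.0]]
(297, 142) [156 144 127] [0.662 0.069 0.018]
(357, 137) [215 181 136] [ 0.673 -0.135  0.018]
(366, 193) [171 134  89] [ 0.478 -0.155  0.018]
(302, 200) [171 137  93] [0.462 0.056 0.018]
(340, 177) [119 108  96] [ 0.535 -0.072  0.018]
(346, 205) [163 148 130] [ 0.441 -0.088  0.018]
```

View pics/crop.png

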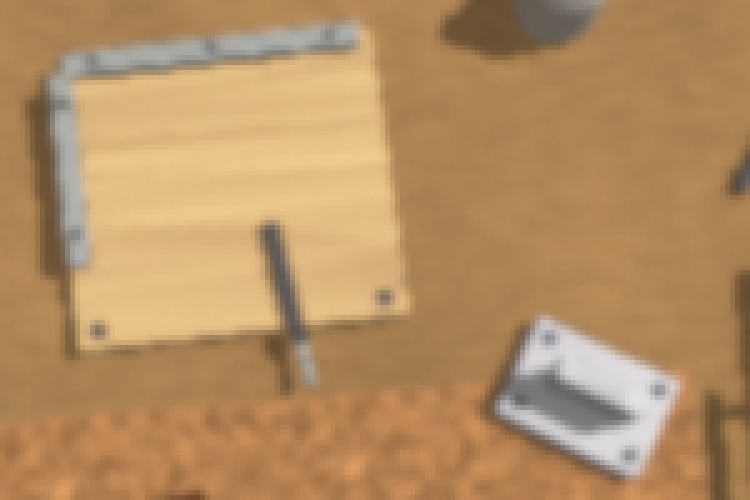

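The bracket is at about (0.422, −0.269) with its long axis at 61° from x, and the measured 105x76 agrees with 100x70. The board yaw is about 4.4°. I'll swing over to the bracket, turning −1.84 rad.

Emit:
apply_moves --pt "0 3.2 -3.8 0 0 0 -0.092" --pt "0 3.2 -3.8 0 0 0 -0.092" --pt "0 3.2 -3.8 0 0 0 -0.092" --pt "0 3.2 -3.8 0 0 0 -0.092" --pt "0 3.2 -3.8 0 0 0 -0.092" --pt "0 3.2 -3.8 0 0 0 -0.092" --pt "0 3.2 -3.8 0 0 0 -0.092" --pt "0 3.2 -3.8 0 0 0 -0.092" --pt "0 3.2 -3.8 0 0 0 -0.092" --pt "0 3.2 -3.8 0 0 0 -0.092" --grip_force 40

```text
time_s: 1.1
ee_pos: [0.4483, 0.1531, 0.2304]
eef_rot: [3.142, -0.0, 1.984]
force: [0.1, 1.3, 1.3]
grip_width: 0.0939
grip_force: 0.0
```

Emit:
apply_moves --pt "0 -0.25 -4.2 -0.3 0 0 -0.092" --pt "0 -0.25 -4.2 -0.3 0 0 -0.092" --pt "0 -0.25 -4.2 -0.3 0 0 -0.092" --pt "0 -0.25 -4.2 -0.3 0 0 -0.092" --pt "0 -0.25 -4.2 -0.3 0 0 -0.092" --pt "0 -0.25 -4.2 -0.3 0 0 -0.092" --pt "0 -0.25 -4.2 -0.3 0 0 -0.092" --pt "0 -0.25 -4.2 -0.3 0 0 -0.092" --pt "0 -0.25 -4.2 -0.3 0 0 -0.092" --pt "0 -0.25 -4.2 -0.3 0 0 -0.092" --pt "0 0 0 0 0 0 0" --pt "0 0 0 0 0 0 0"

```text
validation failed for argument at $.de...
```

Emit:
apply_moves --pt "0 -0.25 -4.2 -0.3 0 0 -0.092" --pt "0 -0.25 -4.2 -0.3 0 0 -0.092" --pt "0 -0.25 -4.2 -0.3 0 0 -0.092" --pt "0 -0.25 -4.2 -0.3 0 0 -0.092" --pt "0 -0.25 -4.2 -0.3 0 0 -0.092" --pt "0 -0.25 -4.2 -0.3 0 0 -0.092" --pt "0 -0.25 -4.2 -0.3 0 0 -0.092" --pt "0 -0.25 -4.2 -0.3 0 0 -0.092" --pt "0 -0.25 -4.2 -0.3 0 0 -0.092" --pt "0 -0.25 -4.2 -0.3 0 0 -0.092"

```text
time_s: 2.1
ee_pos: [0.4219, -0.2667, 0.2001]
eef_rot: [-3.141, -0.0, 1.064]
force: [0.8, 0.1, -0.1]
grip_width: 0.0935
grip_force: 0.0
```

Emit:
apply_moves --pt "0 0 0 0 0 0 0" --pt "0 0 0 0 0 0 0"

```text
time_s: 2.3
ee_pos: [0.422, -0.2652, 0.1999]
eef_rot: [-3.14, -0.0, 1.067]
force: [-0.9, 1.3, -0.4]
grip_width: 0.0938
grip_force: 0.0
```

```bash
cat >> h.py <<'E'
from scipy.spatial.transform import Rotation as R
def wcam():
    o=ctrl.get_obs(); c=ctrl.camera("wrist"); T=np.eye(4); T[:3,:3]=R.from_euler("xyz",o["eef_rot"]).as_matrix(); T[:3,3]=o["ee_pos"]
    c["pose"]=T@c["hand_eye"]; c["obs"]=o; return c
def wonz(c,u,v,z):
    K=c["K"]; a=np.array([(u-K[0,2])/K[0,0],-(v-K[1,2])/K[1,1]]); r=np.hypot(*a)
    d=c["pose"][:3,:3]@np.array([*(a/r*np.sin(r) if r>0 else a),-np.cos(r)]); p=c["pose"][:3,3]; return p+d*(z-p[2])/d[2]
E
python3 - <<'E'
from h import *
import pickle
c=wcam(); pickle.dump(c,open("w1.pkl","wb")); save("w1",c["img"]); print(c["K"],c["hand_eye"],c["obs"]["ee_pos"],c["obs"]["eef_rot"],c["obs"]["qpos"])
E
```

```text
[[309.70691629   0.         324.04560686]
 [  0.         309.70691629 194.63383223]
 [  0.           0.           1.        ]] [[ 5.25083522e-04  9.62762178e-01  2.70349243e-01  8.00024955e-02]
 [ 9.99999816e-01 -4.23298007e-04 -4.34800975e-04 -6.47809932e-04]
 [-3.04171638e-04  2.70349421e-01 -9.62762223e-01 -1.54207584e-01]
 [ 0.00000000e+00  0.00000000e+00  0.00000000e+00  1.00000000e+00]] [ 0.42204296 -0.26518555  0.19992931] [-3.14039379e+00 -2.84503571e-04  1.06702598e+00] [-6.34553139e-01  2.14351043e-01  1.70216946e+00  1.33578160e-04
  1.22629788e+00 -1.30828150e-01]
```

View pics/w1.png

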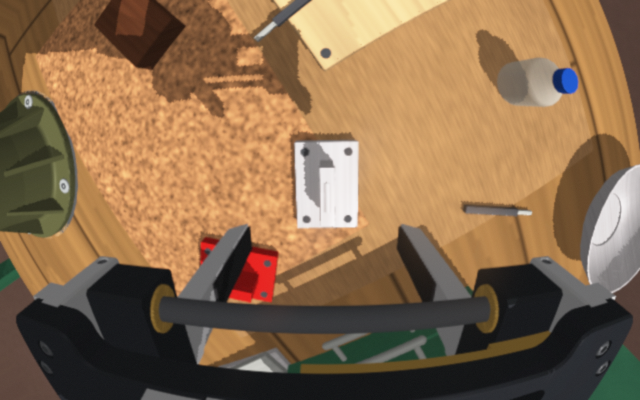

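The bracket's foot shows at columns 296–358 and rows 141–228, with the rib at columns 320–336. I'll measure its corners.

Run:
```python
from h import *
import pickle
c=pickle.load(open("w1.pkl","rb")); im=c["img"]; h=cv2.cvtColor(im,cv2.COLOR_RGB2HSV)
m=np.zeros(im.shape[:2],np.uint8); s=np.s_[130:238,285:370]; m[s]=(h[s][...,1]<50)&(h[s][...,2]>60)
m=cv2.morphologyEx(m,2,np.ones((3,3)))
k=max(cv2.findContours(m,0,2)[0],key=cv2.contourArea)
w=np.array([wonz(c,*p[0],.018)[:2] for p in k],np.float32)*1000
r=cv2.minAreaRect(w); print(cv2.boundingRect(k),r)
T=c["obs"]["ee_pos"][:2]*1000; print("tool y dir deg",np.degrees(c["obs"]["eef_rot"][2])-90,"off",np.array(r[0])-T)
```

```text
(294, 140, 64, 88) ((421.8437194824219, -268.72998046875), (101.21683502197266, 69.81533813476562), 62.58778762817383)
tool y dir deg -28.86391484622463 off [-0.19924353 -3.54442621]
```

Emit:
apply_moves --pt "0 0 -0.35 -2.5 0 0 0.015" --pt "0 0 0 -2.5 0 0 0" --pt "0 0 0 -2.5 0 0 0" --pt "0 0 0 -2.5 0 0 0" --pt "0 0 0 -2.5 0 0 0" --pt "0 0 0 -1.5 0 0 0" --pt "0 0 0 -0.9 0 0 0" --pt "0 0 0 -0.3 0 0 0" --pt "0 0 0 0 0 0 0"

```text
time_s: 3.25
ee_pos: [0.4227, -0.2681, 0.0488]
eef_rot: [3.141, 0.0, 1.084]
force: [0.1, 0.2, 1.0]
grip_width: 0.0941
grip_force: 0.0
```

Emit:
apply_moves --pt "255 0 0 0 0 0 0" --pt "255 0 0 0 0 0 0" --pt "255 0 0 0 0 0 0" --pt "255 0 0 0 0 0 0" --pt "255 0 0 0 0 0 0" --pt "255 0 0 0 0 0 0" --pt "255 0 0 0 0 0 0" --pt "255 0 0 0 0 0 0" --grip_force 50

```text
time_s: 4.05
ee_pos: [0.4224, -0.2685, 0.0484]
eef_rot: [-3.142, -0.0, 1.083]
force: [-0.8, -0.3, 0.0]
grip_width: 0.0331
grip_force: 0.0
```

Emit:
apply_moves --pt "255 0 0 0 0 0 0" --pt "255 0 0 0 0 0 0" --pt "255 0 0 0 0 0 0" --pt "255 0 0 0 0 0 0" --pt "255 0 0 0 0 0 0" --pt "255 0 0 0 0 0 0"

```text
time_s: 4.65
ee_pos: [0.4224, -0.2685, 0.0484]
eef_rot: [3.142, 0.0, 1.083]
force: [0.5, -0.1, 0.1]
grip_width: 0.014
grip_force: 50.0
```

Gripped at 14 mm, which is the rib thickness. I'll lift it, carry it over the board and look.

Emit:
apply_moves --pt "255 0 0 0.5 0 0 0" --pt "255 0 0 1.5 0 0 0" --pt "255 0 0 2 0 0 0" --pt "255 0 0 2 0 0 0" --pt "255 0 0 1.5 0 0 0" --pt "255 0 0 0.5 0 0 0"

```text
time_s: 5.25
ee_pos: [0.4227, -0.2687, 0.1299]
eef_rot: [3.14, 0.0, 1.083]
force: [0.3, -1.0, -3.5]
grip_width: 0.0137
grip_force: 50.0
```

Emit:
apply_moves --pt "255 1.8 2.5 0 0 0 0.0565" --pt "255 1.8 2.5 0 0 0 0.0565" --pt "255 1.8 2.5 0 0 0 0.0565" --pt "255 1.8 2.5 0 0 0 0.0565" --pt "255 1.8 2.5 0 0 0 0.0565" --pt "255 1.8 2.5 0 0 0 0.0565" --pt "255 1.8 2.5 0 0 0 0.0565" --pt "255 1.8 2.5 0 0 0 0.0565" --pt "255 1.8 2.5 0 0 0 0.0565" --pt "255 1.8 2.5 0 0 0 0.0565"

```text
time_s: 6.25
ee_pos: [0.6026, -0.0173, 0.1275]
eef_rot: [-3.14, -0.0, 1.65]
force: [-1.0, 0.4, -3.6]
grip_width: 0.0137
grip_force: 50.0
```

Emit:
apply_moves --pt "255 0 0 0 0 0 0" --pt "255 0 0 0 0 0 0"

```text
time_s: 6.45
ee_pos: [0.602, -0.0181, 0.1274]
eef_rot: [-3.14, -0.0, 1.648]
force: [-0.7, -1.0, -3.5]
grip_width: 0.0139
grip_force: 50.0
```

Run:
```python
from h import *
import pickle
c=wcam(); pickle.dump(c,open("w2.pkl","wb")); save("w2",c["img"]); print(c["obs"])
```

```text
{'time_s': 6.45, 'qpos': array([-9.08812892e-02,  5.13609693e-01,  1.47153538e+00, -1.71546559e-04,
        1.15820132e+00, -1.68282750e-01]), 'joint_vel': array([-0.02487725, -0.01677531,  0.01502982, -0.00168313, -0.00055272,
        0.00117582]), 'tau': array([ 1.79030344e+00, -6.42414665e+01, -3.50675619e+01,  1.60294888e-01,
        1.52815663e-02, -2.92753545e-02]), 'ee_pos': array([ 0.60199221, -0.01814804,  0.12743393]), 'eef_rot': array([-3.13983738e+00, -1.38921629e-04,  1.64826659e+00]), 'force': array([-0.70779566, -1.02256478, -3.5137499 ]), 'moment': array([-0.13012303,  0.02902306, -0.02225225]), 'grip_force': 49.99861478805542, 'grip_width': 0.013917717856041009}
```

View pics/w2.png

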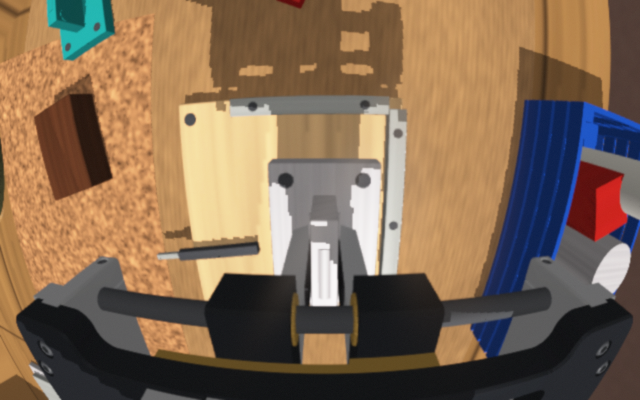

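The view shows the held foot (columns 268–381, top edge row about 160), the short fence (rows 97–115) and the long fence (columns 388–406). I'll zoom in for the fence lines.

Run:
```python
from h import *
import pickle
c=pickle.load(open("w2.pkl","rb")); im=c["img"]
save("z2",cv2.resize(im[90:210,255:415],None,fx=5,fy=5,interpolation=cv2.INTER_CUBIC)[:600])
```

```text
(no output)
```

View pics/z2.png

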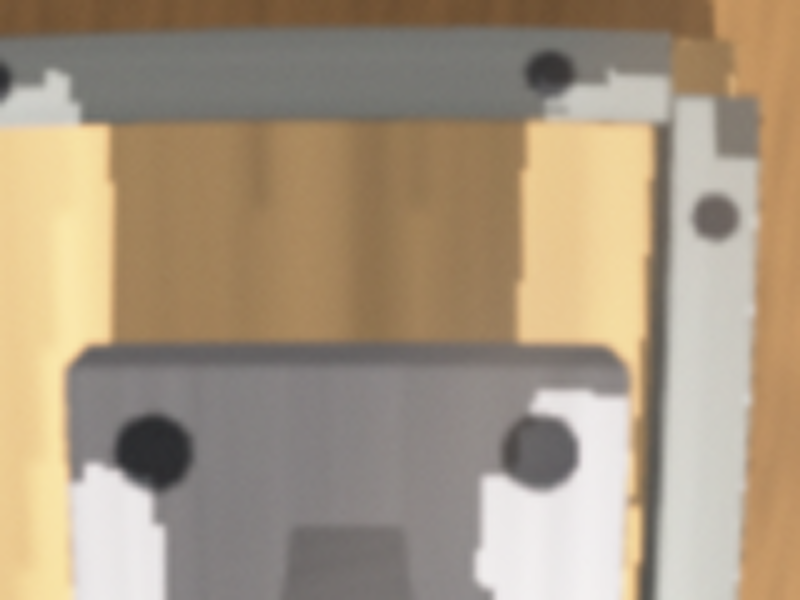

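Run:
```python
from h import *
import pickle
c=pickle.load(open("w2.pkl","rb"))
f=lambda u,v,z:wonz(c,255+u/5,90+v/5,z)[:2]*1000
a=lambda p,q:np.degrees(np.arctan2(*(q-p)[::-1]))
S=[f(80,122,.033),f(660,122,.033)]; L=[f(668,160,.033),f(655,600,.033)]; Lb=[f(652,150,.018),f(636,600,.018)]
F=[f(100,364,.097),f(600,364,.097)]; Rt=[f(629,380,.097),f(625,590,.097)]; Lf=[f(67,400,.097),f(75,590,.097)]
for n,q in zip("short long longbot footend footright footleft".split(),[S,L,Lb,F,Rt,Lf]): print(n,q[0].round(1),q[1].round(1),a(*q).round(2))
yaw=np.radians((a(*S)+(a(*L)+90)+(a(*Lb)+90))/3); ex=np.array([np.cos(yaw),np.sin(yaw)]); ey=np.array([-ex[1],ex[0]])
print("yaw",np.degrees(yaw),"foot yaw",a(*F),a(*Rt)+90,a(*Lf)+90)
m=lambda q:(q[0]+q[1])/2
print("gap x",(m(L)-m(Rt))@ex,(m(Lb)-m(Rt))@ex,"gap y",(m(S)-m(F))@ey,"foot width",(m(Rt)-m(Lf))@ex,"TCP to foot right",(m(Rt)-c["obs"]["ee_pos"][:2]*1000)@ex,"to end",(m(F)-c["obs"]["ee_pos"][:2]*1000)@ey)
print(ex,ey)
```

```text
short [553.7  55.4] [646.5  62.9] 4.63
long [648.5  56.9] [655.3 -17.4] -84.73
longbot [648.7  58. ] [655.4 -22.4] -85.24
footend [568.6  27.8] [629.3  32.6] 4.49
footright [633.1  30.9] [636.    4.1] -83.93
footleft [564.7  23. ] [566.5  -1.4] -85.8
yaw 4.885564011454204 foot yaw 4.493180906984439 6.073946505699965 4.196119210965648
gap x 17.452325879138034 17.39872288532446 gap y 28.783557700239303 foot width 69.31784511976991 TCP to foot right 35.49389271916409 to end 48.41843724388058
[0.99636679 0.08516589] [-0.08516589  0.99636679]
```

Gaps are 17 mm to the long fence and 29 mm to the short one, and the yaw already matches to within 0.5°. I'll close in part way, descend, then touch down.

Emit:
apply_moves --pt "255 0.4 1.0 0 0 0 0" --pt "255 0.35 1.05 -1.0 0 0 0" --pt "255 0 0 -1.5 0 0 0" --pt "255 0 0 -1.5 0 0 0" --pt "255 0 0 -1.0 0 0 0" --pt "255 0 0 -0.4 0 0 0" --pt "255 0 0 -0.2 0 0 0" --pt "255 0 0 0 0 0 0"

```text
time_s: 7.3
ee_pos: [0.61, 0.0019, 0.0725]
eef_rot: [3.141, 0.0, 1.648]
force: [0.1, 0.1, -3.8]
grip_width: 0.0138
grip_force: 50.0
```

Emit:
apply_moves --pt "255 0 0 -0.2 0 0 0" --pt "255 0 0 -0.1 0 0 0" --pt "255 0 0 -0.1 0 0 0" --pt "255 0 0 0 0 0 0"

```text
time_s: 7.7
ee_pos: [0.6099, 0.002, 0.0684]
eef_rot: [3.142, 0.0, 1.648]
force: [-0.6, 0.1, -4.8]
grip_width: 0.0137
grip_force: 50.0
```

Emit:
apply_moves --pt "255 0 0 -0.1 0 0 0" --pt "255 0 0 -0.05 0 0 0" --pt "255 0 0 0 0 0 0"

```text
time_s: 8.0
ee_pos: [0.6099, 0.002, 0.0669]
eef_rot: [-3.141, 0.0, 1.648]
force: [-0.4, -0.1, -2.7]
grip_width: 0.014
grip_force: 50.0
```

Emit:
apply_moves --pt "255 0 0 -0.05 0 0 0" --pt "255 0 0 0 0 0 0"

```text
time_s: 8.2
ee_pos: [0.61, 0.002, 0.0665]
eef_rot: [3.141, 0.0, 1.648]
force: [0.4, 0.7, -4.0]
grip_width: 0.014
grip_force: 50.0
```

Emit:
apply_moves --pt "255 0 0 -0.05 0 0 0" --pt "255 0 0 0 0 0 0"

```text
time_s: 8.4
ee_pos: [0.61, 0.002, 0.0665]
eef_rot: [3.141, 0.0, 1.648]
force: [-4.2, 0.1, 5.2]
grip_width: 0.0137
grip_force: 50.0
```

It is touching down with about 9 N on the board. Next I slide it to the long fence.

Emit:
apply_moves --pt "255 0.2 0.02 0 0 0 0.005" --pt "255 0.2 0.02 0 0 0 0" --pt "255 0.2 0.02 0 0 0 0" --pt "255 0.1 0.01 0 0 0 0" --pt "255 0 0 0 0 0 0"

```text
time_s: 8.9
ee_pos: [0.6172, 0.0027, 0.0665]
eef_rot: [3.141, 0.0, 1.653]
force: [-2.7, -0.8, 4.6]
grip_width: 0.0136
grip_force: 50.0
```

Emit:
apply_moves --pt "255 0.1 0.01 0 0 0 0" --pt "255 0 0 0 0 0 0"

```text
time_s: 9.1
ee_pos: [0.6179, 0.0027, 0.0665]
eef_rot: [-3.141, 0.0, 1.653]
force: [-6.2, -0.2, 7.1]
grip_width: 0.0133
grip_force: 50.0
```

Emit:
apply_moves --pt "255 0.05 0 0 0 0 0" --pt "255 0 0 0 0 0 0"

```text
time_s: 9.3
ee_pos: [0.6179, 0.0027, 0.0665]
eef_rot: [-3.14, 0.0, 1.653]
force: [-9.9, -0.9, 10.3]
grip_width: 0.0138
grip_force: 50.0
```

The long fence is contacted. Next I slide along it to the short fence.

Emit:
apply_moves --pt "255 -0.017 0.2 0 0 0 0" --pt "255 -0.017 0.2 0 0 0 0" --pt "255 -0.017 0.2 0 0 0 0" --pt "255 -0.009 0.1 0 0 0 0" --pt "255 0 0 0 0 0 0"

```text
time_s: 9.8
ee_pos: [0.6174, 0.0083, 0.0666]
eef_rot: [-3.14, 0.002, 1.652]
force: [-9.4, -9.8, 8.1]
grip_width: 0.0134
grip_force: 50.0
```

Emit:
apply_moves --pt "255 -0.009 0.1 0 0 0 0" --pt "255 0 0 0 0 0 0"

```text
time_s: 10.0
ee_pos: [0.6174, 0.0092, 0.0666]
eef_rot: [-3.14, 0.002, 1.652]
force: [-9.1, -11.8, 9.3]
grip_width: 0.0136
grip_force: 50.0
```

Emit:
apply_moves --pt "255 0 0.05 0 0 0 0" --pt "255 0 0 0 0 0 0"

```text
time_s: 10.2
ee_pos: [0.6174, 0.0096, 0.0666]
eef_rot: [-3.14, 0.002, 1.652]
force: [-11.1, -12.4, 10.3]
grip_width: 0.0137
grip_force: 50.0
```

Emit:
apply_moves --pt "255 0 0.05 0 0 0 0" --pt "255 0 0 0 0 0 0"

```text
time_s: 10.4
ee_pos: [0.6173, 0.01, 0.0666]
eef_rot: [-3.14, 0.002, 1.652]
force: [-11.3, -12.9, 9.6]
grip_width: 0.0136
grip_force: 50.0
```

Emit:
apply_moves --pt "255 0 0.05 0 0 0 0" --pt "255 0 0.05 0 0 0 0" --pt "255 0 0 0 0 0 0"

```text
time_s: 10.7
ee_pos: [0.6172, 0.0109, 0.0666]
eef_rot: [-3.14, 0.003, 1.652]
force: [-10.7, -13.0, 10.7]
grip_width: 0.0136
grip_force: 50.0
```

Emit:
apply_moves --pt "255 0 0.05 0 0 0 0" --pt "255 0 0 0 0 0 0"

```text
time_s: 10.9
ee_pos: [0.6172, 0.0114, 0.0666]
eef_rot: [-3.14, 0.003, 1.652]
force: [-10.6, -14.2, 10.2]
grip_width: 0.0138
grip_force: 50.0
```

Emit:
apply_moves --pt "255 0 0.05 0 0 0 0" --pt "255 0 0 0 0 0 0"

```text
time_s: 11.1
ee_pos: [0.6172, 0.0118, 0.0666]
eef_rot: [-3.14, 0.003, 1.652]
force: [-12.6, -14.4, 10.6]
grip_width: 0.0138
grip_force: 50.0
```

Run:
```python
from h import *
import pickle
c=wcam(); pickle.dump(c,open("w3.pkl","wb")); print(c["obs"]["force"],c["obs"]["moment"])
save("z3",cv2.resize(c["img"][80:240,240:440],None,fx=3.7,fy=3.7,interpolation=cv2.INTER_CUBIC))
```

```text
[-12.61547874 -14.35231812  10.56971993] [-2.44437518  2.18154672  0.03046914]
```

View pics/z3.png

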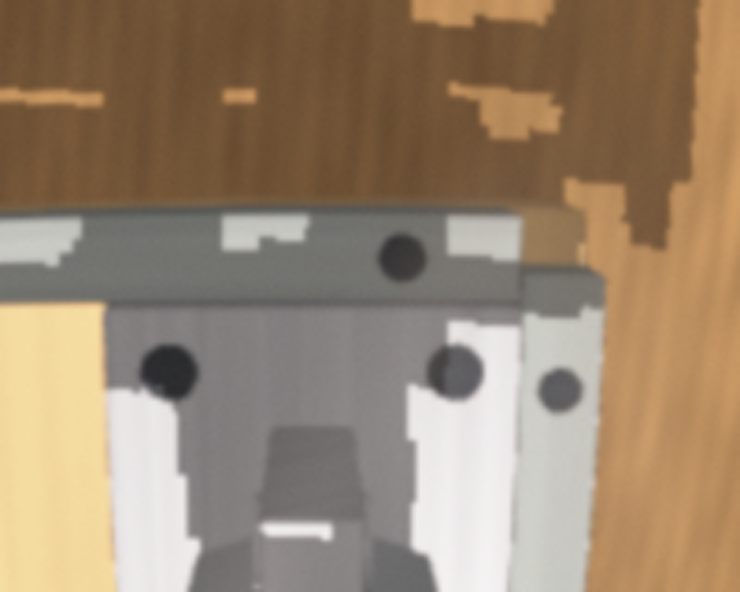

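The foot now looks nearly flush with both fences, with the short-fence edge at crop row 302 and the foot end at about 308. I'll push on until the y force steps up.

Emit:
apply_moves --pt "255 -0.005 0.05 0 0 0 0" --pt "255 0 0 0 0 0 0"

```text
time_s: 11.35
ee_pos: [0.6172, 0.0121, 0.0667]
eef_rot: [-3.14, 0.003, 1.652]
force: [-11.2, -15.1, 11.2]
grip_width: 0.0138
grip_force: 50.0
```

Emit:
apply_moves --pt "255 -0.005 0.05 0 0 0 0" --pt "255 0 0 0 0 0 0"

```text
time_s: 11.55
ee_pos: [0.6172, 0.0121, 0.0667]
eef_rot: [-3.14, 0.004, 1.652]
force: [-11.1, -19.8, 10.0]
grip_width: 0.014
grip_force: 50.0
```

Emit:
apply_moves --pt "255 -0.005 0.05 0 0 0 0" --pt "255 0 0 0 0 0 0"

```text
time_s: 11.75
ee_pos: [0.6172, 0.0122, 0.0667]
eef_rot: [-3.14, 0.004, 1.652]
force: [-12.1, -21.8, 9.9]
grip_width: 0.014
grip_force: 50.0
```

Emit:
apply_moves --pt "255 0 0 -0.05 0 0 0" --pt "255 0.05 0 0 0 0 0" --pt "255 0 0.05 0 0 0 0" --pt "255 0 0 0 0 0 0" --grip_force 60

```text
time_s: 12.15
ee_pos: [0.6172, 0.0122, 0.0667]
eef_rot: [-3.139, 0.005, 1.652]
force: [-19.1, -25.6, 19.7]
grip_width: 0.0133
grip_force: 60.0
```

Emit:
apply_moves --pt "255 0.05 0 0 0 0 0" --pt "255 0 0 0 0 0 0" --pt "255 0 0 0 0 0 0"

```text
time_s: 12.45
ee_pos: [0.6173, 0.0122, 0.0667]
eef_rot: [-3.137, 0.005, 1.652]
force: [-23.5, -24.4, 22.4]
grip_width: 0.014
grip_force: 60.0
```

Both fence forces are about 24 N, with about 26 N down. One last look will check that it is seated.

Run:
```python
from h import *
c=wcam(); s=ctrl.camera("scene"); print(c["obs"]["force"],c["obs"]["moment"],c["obs"]["grip_width"])
a=cv2.resize(c["img"][90:240,250:425],(400,343),interpolation=cv2.INTER_CUBIC)
b=cv2.resize(s["img"][170:290,270:410],(400,343),interpolation=cv2.INTER_CUBIC)
save("z4",np.hstack([a,b]))
```

```text
[-23.51778585 -24.42348663  22.36339046] [-4.50945545  4.10276285  0.06579161] 0.013987604519653926
```

View pics/z4.png

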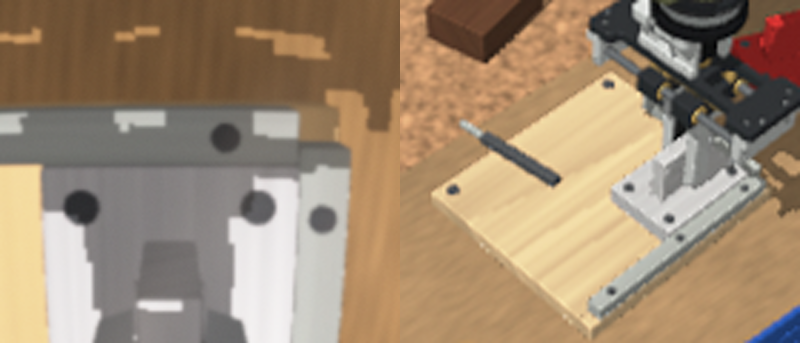

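The bracket is seated flush in the corner, upright on the board, with the foot end at the short fence (crop row 166) and its long edge along the long fence (crop column 298). The punch on the board hasn't moved. Handing in.

```bash
python3 -c "
from station import ctrl
print(ctrl.hand_in())"
```

```text
the job is handed in; nothing more can be done
None
```

The larger bracket stands upright on the board in the corner, still gripped at 60 N and pressed with about 24 N towards each fence; the job was handed in about 12.5 s into the 42 s allowed, and the hand-in call gave no verdict.

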